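Make up two metal-stamping kits

TASK

Make up the two kits for the jewellery class. In the red-rimmed tray, stand the pale wooden punch block (black punches) on the end with the black pad and the white-capped jar on the bare end; in the blue-rimmed tray, stand the brass doming block on the end with the black pad, with the small round tin set centrally on top of it, and the ring mandrel on the bare end. Everything is to stand upright, wholly inside its end of the tray, and be let go; leave the dark punch block, the green-capped jar and the pen cup standing where they are.

Things in the scene. Friction and masses are not known exactly. Their poses are not given: they have to be found in the camera images.
- red_tray: kit tray, red rim and middle rib, white floor, fixed to the table; 196 x 106 mm, rim and rib 14 mm high, 6 mm thick, floor 4 mm above the table. Origin: centre of its underside. x along its length: the +x end has a flat black pad, the -x end is bare white. Each end is a compartment 89 x 94 mm inside, its middle 46.5 mm from the origin along x. Any yaw; left or right of the stock
- blue_tray: kit tray, blue rim and middle rib, white floor, fixed to the table; 196 x 106 mm, rim and rib 14 mm high, 6 mm thick, floor 4 mm above the table. Origin: centre of its underside. x along its length: the +x end has a flat black pad, the -x end is bare white. Each end is a compartment 89 x 94 mm inside, its middle 46.5 mm from the origin along x. Any yaw; left or right of the stock
- pale_punches: very pale wooden block, 36 mm (x) by 46 mm (y) and 45 mm high, with six short black punches standing 17 mm out of its top (62 mm in all), about 0.12 kg. Origin: centre of the underside; z up. Starts with its yaw within 0.7 rad of zero
- white_jar: amber glass jar with a paper label and a white cap, 40 mm diameter, 60 mm high, about 0.1 kg, closed and rigid. Origin: centre of the underside; z up
- doming_block: brass doming block: a 42 mm cube with dark round hollows marked on its sides and a ringed copper-coloured one on its top, which is flat all over, about 0.45 kg. Origin: centre of the underside; x and y square to its sides, z up. Starts with its yaw within 0.7 rad of zero
- tin: small round aluminium tin with a yellow disc on its lid, 40 mm diameter, 24 mm high, closed, about 0.06 kg. Origin: centre of the underside; z up
- mandrel: ring mandrel: a steel cone standing on a round black foot. Foot 46 mm diameter and 12 mm high; the cone tapers from 25 mm diameter just above the foot to 18 mm at its top, 90 mm above the underside; about 0.2 kg. Can be gripped by the cone, for instance 55 mm up. Origin: centre of the underside; z up
- dark_punches: dark brown wooden block, 36 mm (x) by 46 mm (y) and 45 mm high, with six short brass punches standing 17 mm out of its top (62 mm in all), about 0.12 kg. Origin: centre of the underside; z up. Starts with its yaw within 0.7 rad of zero. Not wanted in either kit: stays where it is
- green_jar: amber glass jar with a paper label and a green cap, 40 mm diameter, 60 mm high, about 0.1 kg, closed and rigid. Origin: centre of the underside; z up. Not wanted in either kit: stays where it is
- pen_cup: terracotta-coloured cup, 58 mm diameter and 70 mm high, with coloured pens standing out of it to 105 mm, about 0.3 kg. Origin: centre of the underside; z up. Stays where it is

How it is judged:
By the outcome, as a careful person would: the job done as asked, in the order asked, and still so for the second after the job is handed in, with the robot touching nothing.
It also fails if it takes over 139 s, if anything falls off the work surface, if the arm or the gripper's body presses on something with over 40 N, if the wrist force passes 120 N, or if a joint passes its speed limit or range.

ROBOT

A 7-joint arm with a two-finger parallel gripper is mounted at the origin on the work surface. World frame = base frame: x ahead of the robot, y to its left, z up, the work surface at z = 0. Lengths are in m, angles in rad, forces in N, time in s.
With the tool pointing down it reaches from about 0.425 to 0.975 m from the base axis. Payload 16.7 kg.
Tool frame: the origin (TCP) lies on the centre line of the jaws, within the pads' length; the fingertips stand 22 mm ahead of it and the grasp point (between the pads) lies 3 mm ahead of it (arm.tip_reach is the distance from the TCP to the fingertips, in m); z points along the fingers, y is the line along which they close (so a half turn about z gives the same grasp; the last joint's range is limited). The gripper opens to 85 mm and grips with 20 to 120 N. Pads are 22 mm wide; open, the fingers measure 114 mm over their backs; the gripper's body (76 mm by 85 mm) begins 54 mm behind the grasp point. The pads swing forward as they close: fully open they stand 13 mm farther back than shut.
Start: joints at [-1.425, 0.426, 0.074, 1.606, -0.034, 1.111, -0.067], TCP at [0.196, 0.646, 0.253] pointing down, gripper open.
Joint ranges: [-2.85, 2.85], [-0.5, 2.14], [-1.23, 1.37], [0.21, 2.46], [-1.02, 4.16], [0.16, 2.05], [-2.73, 2.73]. Speed limits (rad/s): [1.89, 1.89, 2.39, 2.39, 3.01, 3.01, 3.01].

INTERFACE

Orientations are given as a unit quaternion [x, y, z, w].
In Python, from rig import arm, optics gives the robot as it stands. The module is installed in compiled form; this text tells all that it offers.
- The arm moves only by the tool arm_command, never from a script. Its argument "steps" is a list of rows, each a list of 6 numbers: the shift along the tool's x, y, z in mm, then the turn, a rotation vector about the tool's x, y, z in rad. A call has 1 to 12 rows; each row is the pose to reach, as a shift and turn from the pose commanded when the call began, along the tool's axes at that moment; what a row does not reach only later rows make up. A row lasts 1/8 s, in which the tool goes at most 62.5 mm and 10.7 degrees, less where a joint would pass 70% of its speed; a pose out of reach is approached as far as the arm can. A call with a gripper value outside its range is refused whole. "hand" is the gripper's target within -1 to 1 (shut at 1, half-way at 0, fully open at -1), set as the call begins (left out, the last holds). The fingers move at their own pace and stop on an object; the grip force is fixed at half the most. Time passes only in rows, so rows that repeat a pose let the fingers close. It gives the time, the measured TCP pose, the force, the opening and the grip force at its end, in the units of the state.
- arm.sense(): the state, without advancing time (a new reading comes with each control period).
- optics.grab_frame(name): name is "scene" or "top" or "wrist"; returns (picture, depth): 480x640x3 uint8, red, green, blue; 480x640 float32, m along the optical axis (not along the pixel's ray), 0 where there is no reading.
- optics.camera_params(name): a dict with "K" (3x3 intrinsics, pixels), "rvec" (rotation vector, rad) and "tvec" (3), from world to camera coordinates, as OpenCV has them. Camera axes: x right, y down, z forward; pixel columns grow to the right and rows downward; lengths in m; the calibration is good to about 2 mm. A picture is of the moment at which its call begins: read the wrist's pose just before it. camera_params takes no time and is no camera call; for the wrist camera it gives the pose at the moment of the call.
- arm.sign_off(): hands the job in; it is judged then, once.
The state is a dict: "time": time; "q": joint angles; "qd": joint speeds; "effort": joint torques, N m; "eef_pos": TCP position; "tcp_rot": TCP orientation; "contact_force": force on the tool from outside, world axes, zero at the start; "moment": the same for the moment, N m; "width": opening from 0.0 (shut) to 1.0 (fully open); "finger_force": force on a finger pad.
Only numpy, scipy, OpenCV 4.12 (cv2) and the standard library are available. Lean on these libraries where they do the work, as an engineer would, in place of code of your own. Each camera call takes 0.05 s, during which the arm holds its last target. There are 200 camera calls.

## Working session

There is one attempt and no reset: what is moved stays moved. The work goes in short steps, Python scripts to look and compute and a tool call to move; the robot and the scene stay as the last step left them, time stands still between calls to the robot, and variables do not carry over. Pictures are saved under pics/ and viewed, at most 14 in all, crops included, and the job is handed in when it is done.

Besides the shell and the picture viewer there is one more tool, called after ">>>" as name([rows], argument=value, ...), one row to a line, values as JSON. arm_command: Moves the arm, as the interface text tells. Its arguments: {"type":"object","properties":{"steps":{"type":"array"},"hand":{"type":"number"}},"required":["steps"]}

```bash
mkdir -p pics
python3 - <<'E'
from rig import arm, optics
import cv2, numpy as np
for n in("top","scene"):
    p,d=optics.grab_frame(n); cv2.imwrite(f"pics/{n}0.png",p[:,:,::-1]); np.save(f"{n}0.npy",d)
    c=optics.camera_params(n); R=cv2.Rodrigues(np.array(c["rvec"]))[0]
    print(n,np.round(c["K"],1).tolist(),np.round(-R.T@np.array(c["tvec"]).ravel(),3),np.round(R,3).tolist())
s=arm.sense(); print(s, arm.tip_reach)
E
```

```text
top [[460.0, 0.0, 316.8], [0.0, 460.0, 249.0], [0.0, 0.0, 1.0]] [ 0.372 -0.002  1.039] [[0.011, -1.0, 0.019], [-0.986, -0.014, -0.168], [0.168, -0.017, -0.986]]
scene [[489.6, 0.0, 323.3], [0.0, 489.6, 241.2], [0.0, 0.0, 1.0]] [1.038 0.179 0.818] [[-0.351, 0.936, 0.005], [0.791, 0.3, -0.533], [-0.5, -0.183, -0.846]]
{'time': 0.1, 'q': array([-1.42550999,  0.42668218,  0.0738223 ,  1.60652309, -0.03411938,
        1.11080992, -0.06710736]), 'qd': array([ 0.00041195, -0.00128097,  0.00068235, -0.00074591, -0.00208685,
        0.00094972,  0.00028709]), 'effort': array([ 9.75965930e-03, -9.51527953e+01,  3.77228156e+00, -4.64404571e+01,
        1.96317880e-02,  6.59903701e-03, -4.60080196e-05]), 'eef_pos': array([0.19601219, 0.64556066, 0.25267999]), 'tcp_rot': array([ 1.46869457e-01,  9.89155712e-01, -5.79243865e-04, -5.94390067e-05]), 'contact_force': array([-0.56430546, -0.86429908,  0.46754182]), 'moment': array([-0.03165228, -0.00854763, -0.02287605]), 'finger_force': 0.0, 'width': 1.0001919399271362} 0.022
```

View pics/top0.png

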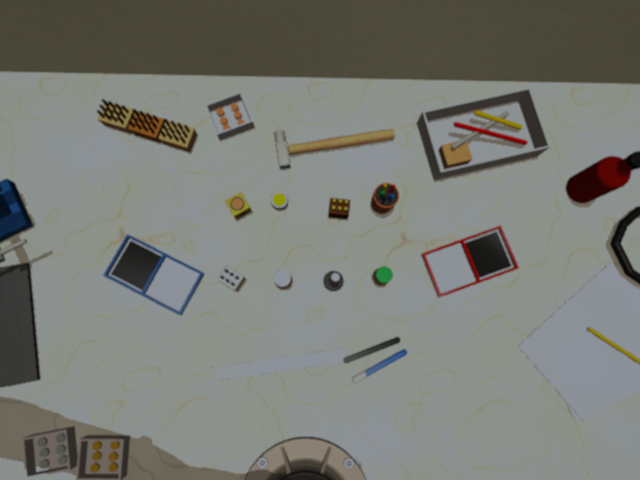

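View pics/scene0.png

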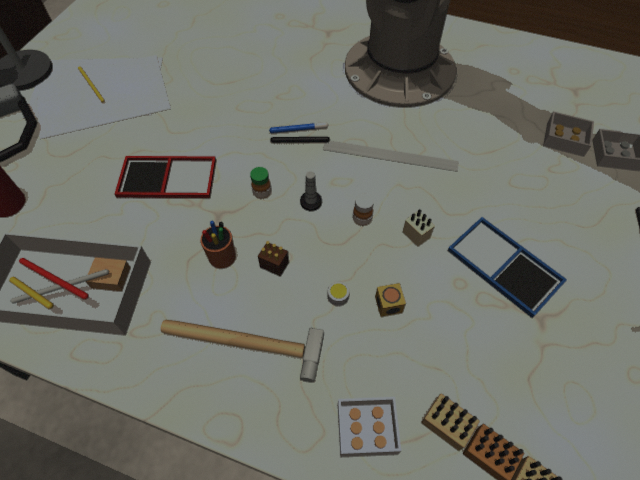

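Both views show blue tray left (top px 154,273; pad on its left end) and red tray right (470,261; pad on its right end). In the top view: pale block (232,278), white jar (283,279), mandrel (333,280), green jar (383,275), doming block (238,205), tin (279,201), dark block (339,207), cup (385,197).

```bash
cat > h.py <<'E'
from rig import arm, optics
import cv2, numpy as np
from scipy.spatial.transform import Rotation as Ro
def cam(n):
    c=optics.camera_params(n); R=cv2.Rodrigues(np.array(c["rvec"]))[0]; t=np.array(c["tvec"]).ravel()
    return np.array(c["K"]),R,-R.T@t
def ray(cm,uv,z):
    K,R,C=cm; uv=np.atleast_2d(uv).astype(float)
    d=np.c_[uv,np.ones(len(uv))]@np.linalg.inv(K).T@R
    return C+d*((z-C[2])/d[:,2])[:,None]
def heights(cm,dep):
    K,R,C=cm; v,u=np.mgrid[:480,:640]
    d=np.stack([u,v,np.ones_like(u)],-1)@np.linalg.inv(K).T@R
    P=C+d*dep[...,None]; P[dep==0]=-1; return P
def rect(P):
    (c,(w,h),a)=cv2.minAreaRect(P[:,:2].astype(np.float32)*1000); return np.round(c,1),round(w,1),round(h,1),round(a,1)
def go(x,y,z,yaw,s=None):
    """shift (mm) + turn from present pose to world target; yaw = direction of tool y axis line (rad), tool down"""
    s=s or arm.sense(); R0=Ro.from_quat(s["tcp_rot"])
    best=None
    for k in (0,np.pi):
        a=yaw+k; Y=np.array([np.cos(a),np.sin(a),0]); Z=np.array([0,0,-1.]); X=np.cross(Y,Z)
        r=(R0.inv()*Ro.from_matrix(np.c_[X,Y,Z])).as_rotvec()
        if best is None or np.linalg.norm(r)<np.linalg.norm(best): best=r
    print("shift",np.round(R0.inv().apply(np.array([x,y,z])-s["eef_pos"])*1000,1),"turn",np.round(best,3),"q7",round(s["q"][6],2))
E
cat > m.py <<'E'
from h import *
px={"top":dict(doming=(238,205),tin=(279,201),dark=(339,207),cup=(385,197),pale=(232,278),wjar=(283,279),mandrel=(333,280),gjar=(383,275)),
"scene":dict(doming=(391,297),tin=(339,292),dark=(274,257),cup=(218,245),pale=(418,225),wjar=(364,207),mandrel=(311,190),gjar=(261,180))}
H=dict(doming=42,tin=24,dark=45,cup=70,pale=45,wjar=60,mandrel=90,gjar=60)
for n in("top","scene"):
    cm=cam(n); P=heights(cm,np.load(f"{n}0.npy")); img=cv2.imread(f"pics/{n}0.png")
    hsv=cv2.cvtColor(img,cv2.COLOR_BGR2HSV)
    for o,(u,v) in px[n].items():
        w=P[v-27:v+27,u-24:u+24]; h=H[o]/1000
        m=(w[...,2]>h-.007)&(w[...,2]<h+(.005 if o not in("pale","dark") else .03))
        vv,uu=np.nonzero(m)
        if len(vv)<4: print(n,o,"none",w[...,2].max());continue
        Q=ray(cm,np.c_[uu+u-24,vv+v-27],h)
        pts=w[m]; print(n,o,len(vv),"z",np.round(np.median(pts[:,2])*1000),"cen",np.round(Q.mean(0)[:2]*1000,1),"rect",*rect(Q))
    for col in("red","blue"):
        hh,s,v=cv2.split(hsv)
        m=((hh<8)|(hh>172)) if col=="red" else (hh>100)&(hh<125)
        m=(m&(s>120)&(v>60)).astype(np.uint8)
        c={"top":{"red":(470,261),"blue":(154,273)},"scene":{"red":(166,177),"blue":(506,265)}}[n][col]
        k=np.zeros_like(m);cv2.circle(k,c,65,1,-1);vv,uu=np.nonzero(m*k)
        Q=ray(cm,np.c_[uu,vv],.014); print(n,col,len(vv),rect(Q))
        k2=k*(v<75).astype(np.uint8)*(1-m); k2=cv2.erode(k2,np.ones((5,5)));vv,uu=np.nonzero(k2); print("  pad",np.round(ray(cm,np.c_[uu,vv],.004).mean(0)*1000))
E
python3 m.py
```

```text
top doming 357 z 42.0 cen [639.9 160.6] rect [639.7 160.6] 44.0 41.6 32.0
top tin 238 z 24.0 cen [656.5  68.9] rect [656.6  69.3] 37.7 38.7 0.9
top dark 333 z 46.0 cen [637.1 -66.7] rect [637.  -66.7] 45.6 37.2 84.0
top cup 402 z 71.0 cen [ 655.3 -166.3] rect [ 657.7 -167.5] 54.9 56.9 89.4
top pale 357 z 45.0 cen [474.5 168.6] rect [474.5 168.5] 46.2 35.8 58.2
top wjar 230 z 60.0 cen [474.1  55.5] rect [473.6  55.1] 36.5 34.1 1.2
top mandrel 59 z 90.0 cen [474.3 -55.4] rect [474.9 -55.4] 16.7 14.5 0.3
top gjar 228 z 60.0 cen [ 484.2 -162.4] rect [ 483.9 -162.3] 34.6 35.5 45.0
top red 619 (array([ 524.7, -366.1]), 103.8, 195.3, 20.1)
  pad [ 541. -412.    4.]
top blue 466 (array([485.4, 344.1]), 194.2, 102.3, 64.1)
  pad [506. 388.   4.]
scene doming 553 z 42.0 cen [643.  161.4] rect [643.  161.5] 44.4 42.9 31.8
scene tin 367 z 23.0 cen [659.6  69.8] rect [659.7  70.4] 39.9 38.0 20.7
scene dark 468 z 45.0 cen [639.7 -65.9] rect [639.  -65.8] 47.8 39.9 83.9
scene cup 513 z 70.0 cen [ 663.9 -163.2] rect [ 660.9 -166.2] 58.9 56.4 34.1
scene pale 433 z 45.0 cen [477.  169.6] rect [476.3 169.6] 49.5 43.7 55.9
scene wjar 251 z 59.0 cen [477.2  56.6] rect [478.   56.7] 38.7 34.9 18.6
scene mandrel 68 z 89.0 cen [477.9 -54.6] rect [478.1 -54.7] 19.8 15.4 21.1
scene gjar 232 z 59.0 cen [ 487.5 -161.1] rect [ 487.5 -161.1] 39.2 36.0 24.0
scene red 697 (array([ 565.6, -350.7]), 192.6, 195.2, 20.4)
  pad [ 539. -412.    4.]
scene blue 750 (array([485.1, 345.3]), 193.4, 104.4, 63.9)
  pad [505. 388.   4.]
```

The heights and sizes agree with those given: pale block yaw is about -32°, doming block 32°, red tray axis -70° and blue tray axis 64°. Now moving over the pale block.

Run:
```python
from h import *
go(.476,.169,.2,np.radians(-32))
```

```text
shift [-406.4 -374.6   53.1] turn [-1.000e-03 -1.000e-03 -1.307e+00] q7 -0.07
```

>>> arm_command([
  [-406,-375,53,0,0,0.264],
  [-406,-375,53,0,0,0.264],
  [-406,-375,53,0,0,0.264],
  [-406,-375,53,0,0,0.264],
  [-406,-375,53,0,0,0.264],
  [-406,-375,53,0,0,0.264],
  [-406,-375,53,0,0,0.264],
  [-406,-375,53,0,0,0.264],
  [-406,-375,53,0,0,0.264],
  [-406,-375,53,0,0,0.264],
  [-406,-375,53,0,0,0.264],
  [-406,-375,53,0,0,0.264],
], hand=-1)

```text
time: 1.6
eef_pos: [0.4751, 0.1702, 0.2003]
tcp_rot: [0.275, 0.961, 0.0, -0.0]
contact_force: [-0.3, 0.6, -0.2]
width: 0.997
finger_force: 0.0
```

```bash
cat > w.py <<'E'
from h import *
import sys
# wrist look: python3 w.py name [height x y radius]...  -> centre of pixels at that height near x,y
s=arm.sense(); cm=cam("wrist"); p,d=optics.grab_frame("wrist"); cv2.imwrite(f"pics/{sys.argv[1]}.png",p[:,:,::-1])
P=heights(cm,d); print("tcp",np.round(s["eef_pos"]*1000,1),"q",np.round(s["q"],2),"cam",np.round(cm[2],3),"t",round(s["time"],1))
a=list(map(float,sys.argv[2:]))
for i in range(0,len(a),4):
    h,x,y,r=np.array(a[i:i+4])/1000
    m=(abs(P[...,2]-h)<.004)&(np.hypot(P[...,0]-x,P[...,1]-y)<r)
    vv,uu=np.nonzero(m)
    if len(vv)<10: print("none");continue
    Q=ray(cm,np.c_[uu,vv],h); print(len(vv),"cen",np.round(Q.mean(0)*1000,1),rect(Q))
E
python3 w.py w1 45 476 169 40; python3 -c "
from h import *
go(.476,.169,.2,np.radians(58))"
```

```text
tcp [475.1 170.2 200.3] q [-0.8   0.21  0.38  2.05 -0.1   0.89  0.65] cam [0.403 0.215 0.321] t 1.6
1764 cen [471.4 169.9  45. ] (array([472.7, 169. ]), 45.6, 35.8, 58.0)
shift [-1.3 -0.5  0.3] turn [ 0.    -0.     0.002] q7 0.65
```

View pics/w1.png

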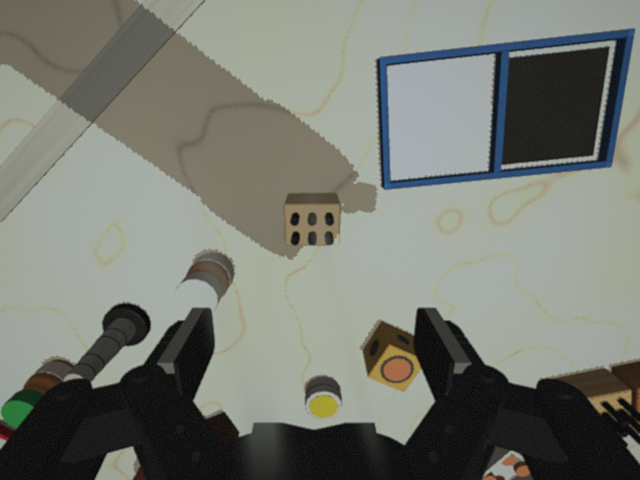

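The wrist view shows the pale block at (312,220) and confirms its pose to about 2 mm. Descending and gripping.

>>> arm_command([
  [0,-1,60,0,0,0],
  [0,-1,110,0,0,0],
  [0,-1,145,0,0,0],
  [0,-1,166,0,0,0],
  [0,-1,166,0,0,0],
])

```text
time: 2.28
eef_pos: [0.474, 0.1685, 0.0332]
tcp_rot: [0.275, 0.961, -0.001, -0.001]
contact_force: [0.3, 0.0, 1.0]
width: 0.995
finger_force: 0.0
```

>>> arm_command([
  [0,0,0,0,0,0],
  [0,0,0,0,0,0],
  [0,0,0,0,0,0],
  [0,0,0,0,0,0],
  [0,0,0,0,0,0],
  [0,0,0,0,0,0],
  [0,0,-20,0,0,0],
  [0,0,-70,0,0,0],
  [0,0,-120,0,0,0],
  [0,0,-140,0,0,0],
  [0,0,-140,0,0,0],
], hand=1)

```text
time: 3.65
eef_pos: [0.4758, 0.1688, 0.1762]
tcp_rot: [0.276, 0.961, 0.002, 0.001]
contact_force: [0.2, 0.5, -1.9]
width: 0.53
finger_force: 62.2
```

```bash
python3 -c "
from h import *
s=arm.sense();print(s['q'],s['time']);go(.5407,-.4097,.18,np.radians(20))
go(.5407,-.4097,.038,np.radians(20))"
```

```text
[-0.80791223  0.24898244  0.39463407  2.07952586 -0.12991234  0.83198759
  0.67531644] 3.65
shift [-361.6 -456.1   -5. ] turn [ 0.004 -0.     0.663] q7 0.68
shift [-361.5 -456.6  137. ] turn [ 0.004 -0.     0.663] q7 0.68
```

>>> arm_command([
  [-361,-456,-5,0,0,0.663],
  [-361,-456,-5,0,0,0.663],
  [-361,-456,-5,0,0,0.663],
  [-361,-456,-5,0,0,0.663],
  [-361,-456,-5,0,0,0.663],
  [-361,-456,-5,0,0,0.663],
  [-361,-456,-5,0,0,0.663],
  [-361,-456,-5,0,0,0.663],
  [-361,-456,-5,0,0,0.663],
  [-361,-456,-5,0,0,0.663],
  [-361,-456,-5,0,0,0.663],
  [-361,-456,-5,0,0,0.663],
])

```text
time: 5.15
eef_pos: [0.5395, -0.4083, 0.1785]
tcp_rot: [0.573, 0.819, 0.0, -0.001]
contact_force: [-0.3, 0.2, -1.4]
width: 0.531
finger_force: 62.2
```

>>> arm_command([
  [0,0,0,0,0,0],
  [0,0,0,0,0,0],
])

```text
time: 5.4
eef_pos: [0.5398, -0.4088, 0.1794]
tcp_rot: [0.573, 0.819, 0.0, 0.0]
contact_force: [0.4, -0.1, -1.3]
width: 0.525
finger_force: 62.2
```

```bash
python3 -c "
from h import *
go(.5407,-.4097,.040,np.radians(20))"
```

```text
shift [ -1.2   0.5 139.4] turn [ 0.    -0.     0.001] q7 1.22
```

>>> arm_command([
  [-1,0,55,0,0,0],
  [-1,0,100,0,0,0],
  [-1,0,130,0,0,0],
  [-1,0,137,0,0,0],
  [-1,0,140,0,0,0],
  [-1,0,141,0,0,0],
  [-1,0,142,0,0,0],
  [-1,0,142,0,0,0],
])

```text
time: 6.4
eef_pos: [0.5404, -0.4112, 0.0396]
tcp_rot: [0.574, 0.819, 0.0, 0.001]
contact_force: [-4.3, 3.2, 14.3]
width: 0.529
finger_force: 64.2
```

>>> arm_command([
  [0,0,-1,0,0,0],
  [0,0,-1,0,0,0],
  [0,0,-1,0,0,0],
  [0,0,-1,0,0,0],
  [0,0,-1,0,0,0],
  [0,0,-30,0,0,0],
  [0,0,-80,0,0,0],
  [0,0,-130,0,0,0],
  [0,0,-160,0,0,0],
  [0,0,-160,0,0,0],
], hand=-1)

```text
time: 7.65
eef_pos: [0.5405, -0.4116, 0.1999]
tcp_rot: [0.574, 0.819, 0.0, 0.002]
contact_force: [-0.2, 0.2, -0.2]
width: 0.999
finger_force: 0.0
```

```bash
python3 w.py w2 49 541 -410 40;python3 -c "
from h import *
go(.4755,.056,.2,np.radians(58));go(.4755,.056,.2,np.radians(90));go(.4755,.056,.2,np.radians(120))"
```

```text
tcp [ 540.5 -411.6  199.9] q [ 0.11  0.55  0.64  1.67 -0.37  1.04  1.22] cam [ 0.511 -0.332  0.321] t 7.7
1850 cen [ 538.4 -408.1   49. ] (array([ 539. , -409.7]), 45.7, 36.0, 19.9)
shift [460.8  99.   -2.3] turn [ 0.001  0.001 -0.663] q7 1.22
shift [460.8  99.   -2.3] turn [ 0.     0.002 -1.222] q7 1.22
shift [460.8  99.   -2.3] turn [0.002 0.    1.396] q7 1.22
```

View pics/w2.png

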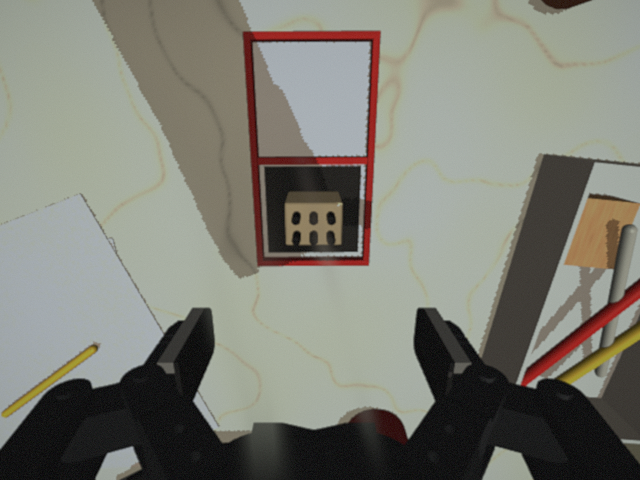

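The pale block stands in the middle of the black pad (314,220). Next, the white jar.

>>> arm_command([
  [461,99,-2,0,0,-0.663],
  [461,99,-2,0,0,-0.663],
  [461,99,-2,0,0,-0.663],
  [461,99,-2,0,0,-0.663],
  [461,99,-2,0,0,-0.663],
  [461,99,-2,0,0,-0.663],
  [461,99,-2,0,0,-0.663],
  [461,99,-2,0,0,-0.663],
  [461,99,-2,0,0,-0.663],
  [461,99,-2,0,0,-0.663],
  [461,99,-2,0,0,-0.663],
])

```text
time: 9.07
eef_pos: [0.4751, 0.0551, 0.199]
tcp_rot: [0.277, 0.961, -0.0, -0.0]
contact_force: [-0.5, -0.2, 1.3]
width: 0.998
finger_force: 0.0
```

```bash
python3 w.py w3 60 475.5 56 40;python3 -c "
from h import *
go(.4748,.056,.036,np.radians(58))"
```

```text
tcp [475.1  55.1 199. ] q [-0.59  0.17  0.38  2.11 -0.08  0.88  0.85] cam [0.404 0.1   0.32 ] t 9.1
1665 cen [472.1  55.4  60. ] (array([472.5,  55.3]), 35.6, 35.6, 57.8)
shift [  0.7   0.5 163.1] turn [-0.001 -0.    -0.002] q7 0.85
```

>>> arm_command([
  [0,0,60,0,0,0],
  [0,0,110,0,0,0],
  [0,0,145,0,0,0],
  [0,0,163,0,0,0],
  [0,0,163,0,0,0],
])

```text
time: 9.75
eef_pos: [0.4744, 0.0552, 0.0352]
tcp_rot: [0.276, 0.961, -0.001, -0.001]
contact_force: [0.8, -0.4, 0.2]
width: 1.001
finger_force: 0.0
```

>>> arm_command([
  [0,0,0,0,0,0],
  [0,0,0,0,0,0],
  [0,0,0,0,0,0],
  [0,0,0,0,0,0],
  [0,0,0,0,0,0],
  [0,0,0,0,0,0],
  [0,0,-20,0,0,0],
  [0,0,-70,0,0,0],
  [0,0,-120,0,0,0],
  [0,0,-145,0,0,0],
  [0,0,-145,0,0,0],
  [0,0,-145,0,0,0],
], hand=1)

```text
time: 11.25
eef_pos: [0.4747, 0.0563, 0.1808]
tcp_rot: [0.276, 0.961, -0.0, -0.0]
contact_force: [0.4, 0.1, -1.0]
width: 0.44
finger_force: 61.2
```

```bash
python3 -c "
from h import *
go(.5087,-.3224,.18,np.radians(20))"
```

```text
shift [-229.6 -303.1    0.8] turn [-0.    -0.     0.663] q7 0.87
```

>>> arm_command([
  [-230,-303,1,0,0,0.663],
  [-230,-303,1,0,0,0.663],
  [-230,-303,1,0,0,0.663],
  [-230,-303,1,0,0,0.663],
  [-230,-303,1,0,0,0.663],
  [-230,-303,1,0,0,0.663],
  [-230,-303,1,0,0,0.663],
  [-230,-303,1,0,0,0.663],
  [-230,-303,1,0,0,0.663],
])

```text
time: 12.38
eef_pos: [0.5095, -0.3211, 0.1796]
tcp_rot: [0.573, 0.82, 0.0, -0.001]
contact_force: [0.1, 0.8, -1.1]
width: 0.439
finger_force: 61.2
```

>>> arm_command([
  [0,0,55,0,0,0],
  [0,0,100,0,0,0],
  [0,0,130,0,0,0],
  [0,0,138,0,0,0],
  [0,0,140,0,0,0],
  [0,0,140,0,0,0],
])

```text
time: 13.12
eef_pos: [0.5101, -0.3219, 0.0416]
tcp_rot: [0.573, 0.819, 0.0, 0.0]
contact_force: [-0.4, 1.4, -0.1]
width: 0.437
finger_force: 62.0
```

Nearly there; lower another 2 mm and then release.

>>> arm_command([
  [0,0,1,0,0,0],
  [0,0,2,0,0,0],
  [0,0,2,0,0,0],
])

```text
time: 13.5
eef_pos: [0.5103, -0.322, 0.0412]
tcp_rot: [0.573, 0.819, 0.001, 0.001]
contact_force: [-12.6, 9.8, 42.4]
width: 0.439
finger_force: 66.3
```

>>> arm_command([
  [0,0,0,0,0,0],
  [0,0,0,0,0,0],
  [0,0,0,0,0,0],
  [0,0,0,0,0,0],
  [0,0,0,0,0,0],
  [0,0,-30,0,0,0],
  [0,0,-80,0,0,0],
  [0,0,-130,0,0,0],
  [0,0,-160,0,0,0],
  [0,0,-160,0,0,0],
], hand=-1)

```text
time: 14.75
eef_pos: [0.5104, -0.3231, 0.2006]
tcp_rot: [0.574, 0.819, 0.001, 0.002]
contact_force: [0.5, 0.3, -0.8]
width: 0.995
finger_force: 0.0
```

```bash
python3 w.py w4 64 509 -322 40;python3 -c "
from h import *
go(.6415,.161,.2,np.radians(32));go(.6415,.161,.2,np.radians(122))"
```

```text
tcp [ 510.4 -323.1  200.6] q [-0.04  0.42  0.65  1.85 -0.31  0.96  1.09] cam [ 0.481 -0.244  0.321] t 14.8
1702 cen [ 508.9 -319.9   64. ] (array([ 508.9, -320. ]), 36.0, 36.0, 19.9)
shift [409.4 289.1  -1. ] turn [ 0.001  0.001 -0.209] q7 1.09
shift [409.4 289.1  -1. ] turn [ 0.002 -0.     1.361] q7 1.09
```

>>> arm_command([
  [409,289,-1,0,0,-0.209],
  [409,289,-1,0,0,-0.209],
  [409,289,-1,0,0,-0.209],
  [409,289,-1,0,0,-0.209],
  [409,289,-1,0,0,-0.209],
  [409,289,-1,0,0,-0.209],
  [409,289,-1,0,0,-0.209],
  [409,289,-1,0,0,-0.209],
  [409,289,-1,0,0,-0.209],
  [409,289,-1,0,0,-0.209],
  [409,289,-1,0,0,-0.209],
  [409,289,-1,0,0,-0.209],
])

```text
time: 16.3
eef_pos: [0.6412, 0.1594, 0.1993]
tcp_rot: [0.486, 0.874, -0.0, -0.0]
contact_force: [0.1, 0.6, -0.1]
width: 1.004
finger_force: 0.0
```

```bash
python3 w.py w5 42 641 161 40 24 658 69.5 35;python3 -c "
from h import *
go(.6405,.161,.031,np.radians(32))"
```

```text
tcp [641.2 159.4 199.3] q [-0.7   0.49  0.49  1.71 -0.27  1.01  0.44] cam [0.596 0.231 0.32 ] t 16.3
2513 cen [639.1 161.4  42. ] (array([639.3, 161.2]), 41.7, 41.9, 31.8)
1249 cen [655.6  69.7  24. ] (array([655.7,  69.5]), 38.7, 40.7, 21.0)
shift [1.600e+00 1.000e-01 1.684e+02] turn [ 0.    -0.    -0.002] q7 0.44
```

>>> arm_command([
  [2,0,60,0,0,0],
  [2,0,110,0,0,0],
  [2,0,145,0,0,0],
  [2,0,166,0,0,0],
  [2,0,166,0,0,0],
])

```text
time: 16.98
eef_pos: [0.6398, 0.1618, 0.0325]
tcp_rot: [0.485, 0.874, -0.001, -0.001]
contact_force: [-0.0, -0.6, 0.0]
width: 0.998
finger_force: 0.0
```

>>> arm_command([
  [0,0,0,0,0,0],
  [0,0,0,0,0,0],
  [0,0,0,0,0,0],
  [0,0,0,0,0,0],
  [0,0,0,0,0,0],
  [0,0,0,0,0,0],
  [0,0,-20,0,0,0],
  [0,0,-60,0,0,0],
  [0,0,-100,0,0,0],
  [0,0,-125,0,0,0],
  [0,0,-125,0,0,0],
  [0,0,-125,0,0,0],
], hand=1)

```text
time: 18.48
eef_pos: [0.6395, 0.1623, 0.1576]
tcp_rot: [0.485, 0.875, -0.0, -0.0]
contact_force: [-1.0, -0.5, -5.4]
width: 0.481
finger_force: 63.1
```

```bash
python3 -c "
from h import *
go(.5056,.3865,.16,np.radians(64));go(.5056,.3865,.16,np.radians(-26))"
```

```text
shift [261.1   5.1  -2.3] turn [-0.001 -0.001 -0.559] q7 0.46
shift [261.1   5.1  -2.3] turn [-1.000e-03  0.000e+00  1.012e+00] q7 0.46
```

>>> arm_command([
  [261,5,-2,0,0,-0.559],
  [261,5,-2,0,0,-0.559],
  [261,5,-2,0,0,-0.559],
  [261,5,-2,0,0,-0.559],
  [261,5,-2,0,0,-0.559],
  [261,5,-2,0,0,-0.559],
  [261,5,-2,0,0,-0.559],
  [261,5,-2,0,0,-0.559],
])

```text
time: 19.48
eef_pos: [0.5072, 0.3848, 0.1601]
tcp_rot: [0.226, 0.974, -0.0, 0.0]
contact_force: [0.0, 0.3, -5.4]
width: 0.477
finger_force: 62.9
```

>>> arm_command([
  [0,0,50,0,0,0],
  [0,0,90,0,0,0],
  [0,0,112,0,0,0],
  [0,0,118,0,0,0],
  [0,0,120,0,0,0],
  [0,0,120,0,0,0],
])

```text
time: 20.23
eef_pos: [0.5068, 0.3866, 0.0413]
tcp_rot: [0.225, 0.974, 0.001, 0.0]
contact_force: [-0.1, -0.8, -4.8]
width: 0.479
finger_force: 62.6
```

>>> arm_command([
  [0,0,1,0,0,0],
  [0,0,1,0,0,0],
  [0,0,1,0,0,0],
])

```text
time: 20.6
eef_pos: [0.5063, 0.3865, 0.0395]
tcp_rot: [0.225, 0.974, 0.0, 0.0]
contact_force: [-0.6, -0.1, -5.1]
width: 0.482
finger_force: 62.6
```

>>> arm_command([
  [0,0,1,0,0,0],
  [0,0,1,0,0,0],
])

```text
time: 20.85
eef_pos: [0.5063, 0.3864, 0.0387]
tcp_rot: [0.225, 0.974, 0.0, -0.0]
contact_force: [-2.6, -1.4, 4.5]
width: 0.482
finger_force: 64.0
```

Contact is light, so release, lift and look.

>>> arm_command([
  [0,0,0,0,0,0],
  [0,0,0,0,0,0],
  [0,0,0,0,0,0],
  [0,0,0,0,0,0],
  [0,0,0,0,0,0],
  [0,0,-30,0,0,0],
  [0,0,-80,0,0,0],
  [0,0,-130,0,0,0],
  [0,0,-160,0,0,0],
  [0,0,-160,0,0,0],
], hand=-1)

```text
time: 22.1
eef_pos: [0.5072, 0.3871, 0.2009]
tcp_rot: [0.225, 0.974, 0.002, 0.001]
contact_force: [-0.4, 0.4, 0.0]
width: 0.995
finger_force: 0.0
```

```bash
python3 w.py w6 46 506 386 40;python3 -c "
from h import *
go(.658,.0695,.2,np.radians(64));go(.658,.0695,.2,np.radians(32))"
```

```text
tcp [507.2 387.1 200.9] q [-1.    0.43  0.33  1.76 -0.16  0.98  0.51] cam [0.431 0.423 0.322] t 22.1
2517 cen [505.4 386.   46. ] (array([505.6, 385.9]), 41.8, 41.7, 63.9)
shift [-275.2 -218.6   -1.1] turn [0.002 0.    0.   ] q7 0.51
shift [-275.2 -218.6   -1.1] turn [ 0.002 -0.     0.559] q7 0.51
```

View pics/w6.png

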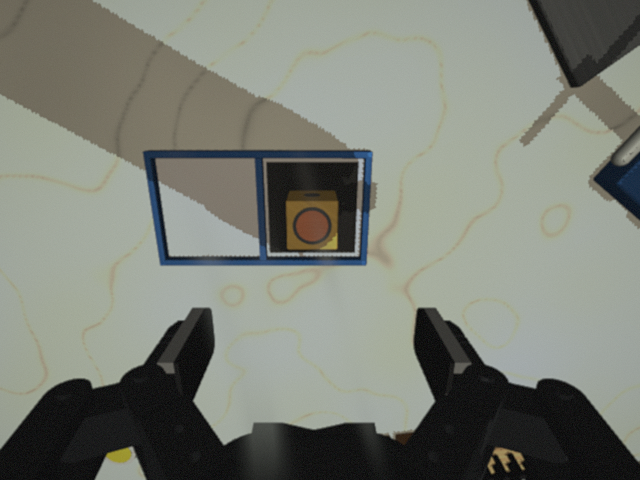

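The brass block stands squarely on the black pad (312,225). Now the tin, keeping the same wrist orientation so the camera bias cancels.

>>> arm_command([
  [-275,-219,-1,0,0,0],
  [-275,-219,-1,0,0,0],
  [-275,-219,-1,0,0,0],
  [-275,-219,-1,0,0,0],
  [-275,-219,-1,0,0,0],
  [-275,-219,-1,0,0,0],
  [-275,-219,-1,0,0,0],
  [-275,-219,-1,0,0,0],
  [-275,-219,-1,0,0,0],
  [-275,-219,-1,0,0,0],
])

```text
time: 23.4
eef_pos: [0.6571, 0.0701, 0.1992]
tcp_rot: [0.224, 0.975, 0.0, -0.0]
contact_force: [-0.1, -0.4, -0.9]
width: 1.001
finger_force: 0.0
```

```bash
python3 w.py w7 24 658 69.5 35;python3 -c "
from h import *
go(.6575,.070,.026,np.radians(64))"
```

```text
tcp [657.1  70.1 199.2] q [-0.5   0.48  0.4   1.71 -0.22  1.    1.1 ] cam [0.581 0.107 0.32 ] t 23.4
1567 cen [655.6  68.6  24. ] (array([655.7,  68.5]), 38.5, 38.8, 64.0)
shift [ -0.3   0.2 173.3] turn [ 0.    -0.     0.001] q7 1.1
```

>>> arm_command([
  [-0.5,-1,60,0,0,0],
  [-0.5,-1,115,0,0,0],
  [-0.5,-1,150,0,0,0],
  [-0.5,-1,170,0,0,0],
  [-0.5,-1,173,0,0,0],
  [-0.5,-1,173,0,0,0],
])

```text
time: 24.2
eef_pos: [0.6582, 0.0679, 0.0275]
tcp_rot: [0.225, 0.974, 0.0, 0.001]
contact_force: [-0.7, -0.2, 1.5]
width: 1.002
finger_force: 0.0
```

>>> arm_command([
  [0,0,0,0,0,0],
  [0,0,0,0,0,0],
  [0,0,0,0,0,0],
  [0,0,0,0,0,0],
  [0,0,0,0,0,0],
  [0,0,0,0,0,0],
  [0,0,-20,0,0,0],
  [0,0,-60,0,0,0],
  [0,0,-110,0,0,0],
  [0,0,-150,0,0,0],
  [0,0,-150,0,0,0],
  [0,0,-150,0,0,0],
], hand=1)

```text
time: 25.7
eef_pos: [0.6572, 0.0679, 0.1768]
tcp_rot: [0.225, 0.974, 0.0, 0.0]
contact_force: [-0.1, 0.3, -1.3]
width: 0.445
finger_force: 60.2
```

```bash
python3 -c "
from h import *
go(.5071,.3864,.17,np.radians(64))"
```

```text
shift [274.5 220.4   6.8] turn [0. 0. 0.] q7 1.11
```

>>> arm_command([
  [273,220,5,0,0,0],
  [273,220,5,0,0,0],
  [273,220,5,0,0,0],
  [273,220,5,0,0,0],
  [273,220,5,0,0,0],
  [273,220,5,0,0,0],
  [273,220,5,0,0,0],
  [273,220,5,0,0,0],
  [273,220,5,0,0,0],
  [273,220,5,0,0,0],
])

```text
time: 26.95
eef_pos: [0.509, 0.3842, 0.1713]
tcp_rot: [0.226, 0.974, -0.0, -0.0]
contact_force: [0.6, 0.4, 0.5]
width: 0.446
finger_force: 60.3
```

```bash
python3 -c "
from h import *
go(.5083,.3858,.08,np.radians(64))"
```

```text
shift [ 1.4  1.1 91.3] turn [-0.     0.    -0.002] q7 0.53
```

>>> arm_command([
  [1,1,50,0,0,0],
  [1,1,80,0,0,0],
  [1,1,93,0,0,0],
  [1,1,95,0,0,0],
  [1,1,95,0,0,0],
  [1,1,95,0,0,0],
])

```text
time: 27.7
eef_pos: [0.5085, 0.387, 0.0775]
tcp_rot: [0.225, 0.974, 0.001, 0.0]
contact_force: [-0.0, -0.2, 0.1]
width: 0.446
finger_force: 60.3
```

```bash
python3 -c "
from h import *
go(.5083,.3858,.072,np.radians(64))"
```

```text
shift [-0.3 -1.2  5.5] turn [ 0.002  0.    -0.   ] q7 0.57
```

>>> arm_command([
  [0,-1,1,0,0,0],
  [0,-1,2,0,0,0],
  [0,-1,2,0,0,0],
])

```text
time: 28.08
eef_pos: [0.5076, 0.3857, 0.0743]
tcp_rot: [0.225, 0.974, -0.0, -0.0]
contact_force: [1.3, -1.0, -0.8]
width: 0.447
finger_force: 60.3
```

>>> arm_command([
  [0,0,1,0,0,0],
  [0,0,1,0,0,0],
])

```text
time: 28.32
eef_pos: [0.5076, 0.3858, 0.0734]
tcp_rot: [0.225, 0.974, 0.0, -0.0]
contact_force: [-0.0, -0.1, 2.5]
width: 0.443
finger_force: 60.9
```

Light contact (2.5 N). Release and check the centring.

>>> arm_command([
  [0,0,0,0,0,0],
  [0,0,0,0,0,0],
  [0,0,0,0,0,0],
  [0,0,0,0,0,0],
  [0,0,0,0,0,0],
  [0,0,-30,0,0,0],
  [0,0,-70,0,0,0],
  [0,0,-110,0,0,0],
  [0,0,-127,0,0,0],
  [0,0,-127,0,0,0],
], hand=-1)

```text
time: 29.58
eef_pos: [0.5079, 0.386, 0.2011]
tcp_rot: [0.225, 0.974, 0.001, 0.0]
contact_force: [0.3, 0.9, -0.1]
width: 1.002
finger_force: 0.0
```

```bash
python3 w.py w8 70 506 386 40;python3 -c "
from h import *
go(.4755,-.0555,.2,np.radians(64));go(.4755,-.0555,.2,np.radians(44))"
```

```text
tcp [507.9 386.  201.1] q [-1.02  0.43  0.36  1.76 -0.18  0.98  0.52] cam [0.432 0.423 0.322] t 29.6
2081 cen [505.2 386.   70. ] (array([505.3, 385.9]), 38.5, 39.5, 63.9)
shift [-1.647e+02 -4.105e+02 -1.000e-01] turn [-0. -0.  0.] q7 0.52
shift [-1.647e+02 -4.105e+02 -1.000e-01] turn [-0.    -0.     0.349] q7 0.52
```

View pics/w8.png

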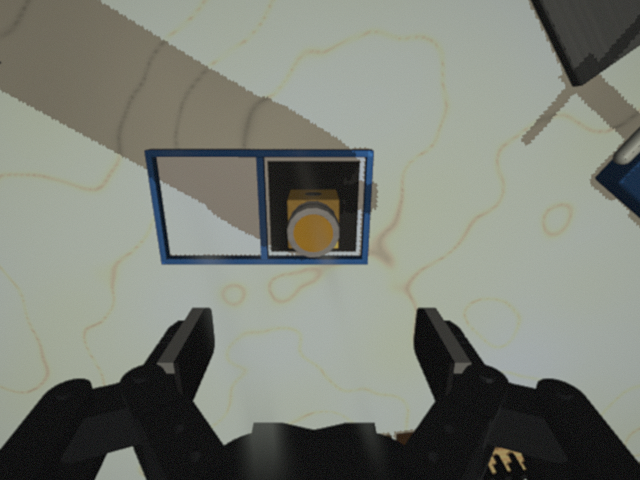

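The tin is centred on the block, with matching measured centres to 0.3 mm. Now the mandrel.

>>> arm_command([
  [-165,-410,0,0,0,0],
  [-165,-410,0,0,0,0],
  [-165,-410,0,0,0,0],
  [-165,-410,0,0,0,0],
  [-165,-410,0,0,0,0],
  [-165,-410,0,0,0,0],
  [-165,-410,0,0,0,0],
  [-165,-410,0,0,0,0],
  [-165,-410,0,0,0,0],
  [-165,-410,0,0,0,0],
  [-165,-410,0,0,0,0],
  [-165,-410,0,0,0,0],
])

```text
time: 31.12
eef_pos: [0.4762, -0.0545, 0.2002]
tcp_rot: [0.224, 0.975, -0.0, -0.0]
contact_force: [-0.8, 0.2, -0.6]
width: 1.001
finger_force: 0.0
```

```bash
python3 w.py w9 90 475 -55 25 ;python3 -c "
from h import *
go(.4755,-.0555,.058,np.radians(64))"
```

```text
tcp [476.2 -54.5 200.2] q [-0.52  0.18  0.56  2.11 -0.12  0.88  1.23] cam [ 0.4   -0.018  0.321] t 31.1
514 cen [472.7 -56.5  90. ] (array([472.4, -56.5]), 17.4, 18.4, 64.0)
shift [  0.2  -1.1 142.3] turn [-0.    -0.     0.001] q7 1.23
```

>>> arm_command([
  [1,-1.5,55,0,0,0],
  [1,-1.5,100,0,0,0],
  [1,-1.5,130,0,0,0],
  [1,-1.5,142,0,0,0],
  [1,-1.5,142,0,0,0],
])

```text
time: 31.8
eef_pos: [0.4745, -0.0561, 0.0583]
tcp_rot: [0.225, 0.974, -0.0, -0.0]
contact_force: [0.1, -1.0, -0.6]
width: 1.0
finger_force: 0.0
```

>>> arm_command([
  [0,0,0,0,0,0],
  [0,0,0,0,0,0],
  [0,0,0,0,0,0],
  [0,0,0,0,0,0],
  [0,0,0,0,0,0],
  [0,0,0,0,0,0],
  [0,0,0,0,0,0],
  [0,0,-20,0,0,0],
  [0,0,-70,0,0,0],
  [0,0,-120,0,0,0],
  [0,0,-130,0,0,0],
  [0,0,-130,0,0,0],
], hand=1)

```text
time: 33.3
eef_pos: [0.4746, -0.0557, 0.1884]
tcp_rot: [0.225, 0.974, 0.0, 0.0]
contact_force: [-0.5, 0.1, -2.2]
width: 0.229
finger_force: 59.8
```

```bash
python3 -c "
from h import *
go(.4649,.3029,.19,np.radians(64)); go(.4649,.3029,.19,np.radians(154))"
```

```text
shift [165.7 318.1  -1.4] turn [0.001 0.    0.001] q7 1.26
shift [165.7 318.1  -1.4] turn [ 0.00e+00  1.00e-03 -1.57e+00] q7 1.26
```

>>> arm_command([
  [166,318,-1,0,0,-1.57],
  [166,318,-1,0,0,-1.57],
  [166,318,-1,0,0,-1.57],
  [166,318,-1,0,0,-1.57],
  [166,318,-1,0,0,-1.57],
  [166,318,-1,0,0,-1.57],
  [166,318,-1,0,0,-1.57],
  [166,318,-1,0,0,-1.57],
  [166,318,-1,0,0,-1.57],
  [166,318,-1,0,0,-1.57],
  [166,318,-1,0,0,-1.57],
  [166,318,-1,0,0,-1.57],
])

```text
time: 34.8
eef_pos: [0.4647, 0.3025, 0.1888]
tcp_rot: [-0.529, 0.849, -0.0, -0.0]
contact_force: [-0.1, -0.2, -2.3]
width: 0.233
finger_force: 59.8
```

```bash
python3 w.py w10 14 485 345 115;python3 -c "
from h import *
go(.4649,.3029,.066,np.radians(154))"
```

```text
tcp [464.7 302.5 188.8] q [-0.8   0.3   0.13  1.95 -0.05  0.9   2.04] cam [0.427 0.227 0.31 ] t 34.8
3213 cen [461.  300.9  14. ] (array([472. , 321.7]), 143.6, 105.7, 63.8)
shift [-5.00e-01 -1.00e-01  1.23e+02] turn [ 0.    -0.    -0.002] q7 2.04
```

View pics/w10.png

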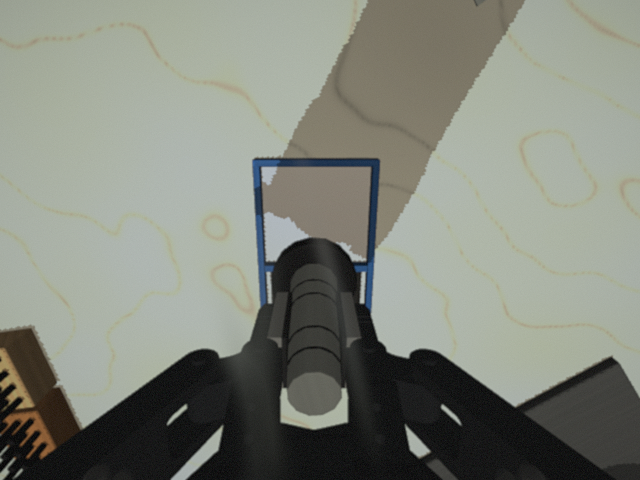

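The mandrel is held upright and lined up with the bare end (foot at 315,275). Lowering.

>>> arm_command([
  [0,0,50,0,0,0],
  [0,0,95,0,0,0],
  [0,0,115,0,0,0],
  [0,0,122,0,0,0],
  [0,0,122,0,0,0],
  [0,0,122,0,0,0],
])

```text
time: 35.6
eef_pos: [0.4653, 0.303, 0.0684]
tcp_rot: [-0.529, 0.848, 0.0, 0.001]
contact_force: [0.1, -0.1, -1.2]
width: 0.231
finger_force: 59.8
```

>>> arm_command([
  [0,0,1,0,0,0],
  [0,0,2,0,0,0],
  [0,0,2,0,0,0],
])

```text
time: 35.98
eef_pos: [0.4648, 0.3025, 0.0654]
tcp_rot: [-0.53, 0.848, 0.0, 0.0]
contact_force: [0.3, 0.4, -2.0]
width: 0.228
finger_force: 59.8
```

>>> arm_command([
  [0,0,1,0,0,0],
  [0,0,1,0,0,0],
])

```text
time: 36.22
eef_pos: [0.4648, 0.3025, 0.0642]
tcp_rot: [-0.53, 0.848, -0.0, -0.0]
contact_force: [0.9, -0.2, -1.6]
width: 0.23
finger_force: 59.8
```

>>> arm_command([
  [0,0,1,0,0,0],
  [0,0,1,0,0,0],
])

```text
time: 36.48
eef_pos: [0.4648, 0.3025, 0.0632]
tcp_rot: [-0.53, 0.848, -0.0, -0.0]
contact_force: [-0.1, -0.1, -2.4]
width: 0.228
finger_force: 59.8
```

>>> arm_command([
  [0,0,0.5,0,0,0],
  [0,0,0.5,0,0,0],
])

```text
time: 36.72
eef_pos: [0.4649, 0.3025, 0.0631]
tcp_rot: [-0.53, 0.848, 0.0, 0.0]
contact_force: [-1.5, -2.1, 4.1]
width: 0.231
finger_force: 60.7
```

Seated. Release, lift, and move back clear for a final check.

>>> arm_command([
  [0,0,0,0,0,0],
  [0,0,0,0,0,0],
  [0,0,0,0,0,0],
  [0,0,0,0,0,0],
  [0,0,0,0,0,0],
  [0,0,0,0,0,0],
  [0,0,-30,0,0,0],
  [0,0,-80,0,0,0],
  [0,0,-130,0,0,0],
  [0,0,-180,0,0,0],
  [0,0,-180,0,0,0],
], hand=-1)

```text
time: 38.1
eef_pos: [0.4662, 0.3035, 0.2467]
tcp_rot: [-0.529, 0.848, 0.001, 0.003]
contact_force: [-0.4, 0.1, -0.9]
width: 1.003
finger_force: 0.0
```

```bash
python3 -c "
from h import *
go(.62,.0,.3,np.radians(120))"
```

```text
shift [ 204.8 -271.6  -53.8] turn [-0.001  0.006  0.592] q7 2.03
```

>>> arm_command([
  [205,-272,-54,0,0,0.59],
  [205,-272,-54,0,0,0.59],
  [205,-272,-54,0,0,0.59],
  [205,-272,-54,0,0,0.59],
  [205,-272,-54,0,0,0.59],
  [205,-272,-54,0,0,0.59],
  [205,-272,-54,0,0,0.59],
  [205,-272,-54,0,0,0.59],
  [205,-272,-54,0,0,0.59],
  [205,-272,-54,0,0,0.59],
])

```text
time: 39.35
eef_pos: [0.6189, -0.0002, 0.2967]
tcp_rot: [-0.261, 0.965, 0.0, -0.0]
contact_force: [0.3, 0.0, -0.8]
width: 1.0
finger_force: 0.0
```

Run:
```python
from h import *
for n in("top","scene"):
    p,d=optics.grab_frame(n); cv2.imwrite(f"pics/{n}1.png",p[:,:,::-1]); cm=cam(n); P=heights(cm,d)
    for o,h,x,y in(("mandrel",90+4,465,303),("tin",70,506,386),("pale",49,540,-410),("wjar",64,509,-322),("gjar",60,485,-162),("dark",45,638,-66),("cup",70,660,-166)):
        m=(abs(P[...,2]-h/1000)<.006)&(np.hypot(P[...,0]*1000-x,P[...,1]*1000-y)<40); vv,uu=np.nonzero(m)
        if len(vv)<5: print(n,o,"hidden",len(vv)); continue
        print(n,o,len(vv),rect(ray(cm,np.c_[uu,vv],h/1000)))
```

```text
top mandrel 67 (array([464.8, 301.7]), 17.9, 16.9, 47.1)
top tin 289 (array([507.6, 385.4]), 38.4, 40.0, 0.7)
top pale 266 (array([ 540.1, -407.9]), 45.7, 38.4, 20.3)
top wjar 228 (array([ 509.4, -318.4]), 34.6, 35.1, 87.9)
top gjar 228 (array([ 483.9, -162.3]), 34.6, 35.5, 45.0)
top dark hidden 0
top cup 413 (array([ 657.7, -167.5]), 54.9, 56.9, 89.4)
scene mandrel 82 (array([468.3, 301.7]), 20.8, 15.9, 10.1)
scene tin 377 (array([509.6, 384.7]), 40.9, 39.4, 5.8)
scene pale 245 (array([ 543.5, -405.9]), 49.0, 37.6, 19.1)
scene wjar 216 (array([ 512.4, -317.7]), 38.1, 36.5, 79.5)
scene gjar 226 (array([ 487.5, -161.1]), 40.1, 34.9, 39.2)
scene dark 334 (array([640.3, -65.7]), 47.3, 38.3, 84.6)
scene cup 510 (array([ 660.5, -166. ]), 57.1, 57.7, 11.2)
```

View pics/scene1.png

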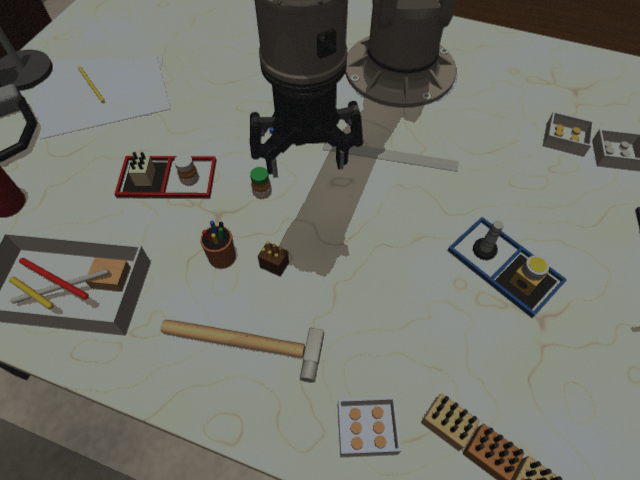

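The picture shows both kits made up: pale block (141,172) and jar (186,170) in red; mandrel (489,240) and block with tin (533,273) in blue. Nothing else has moved.

```bash
python3 -c "
from rig import arm
print(arm.sign_off())"
```

```text
the job is handed in; nothing more can be done
None
```

Both kits are made up as asked and the job is handed in: everything stands upright in its own end of its tray, the tin is centred on the brass block, and the dark punch block, green-capped jar and pen cup have not moved.

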